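# Cap the sealed sample jars

### The arm

A 7-joint arm with a two-finger parallel gripper is mounted at the origin on the work surface. World frame = base frame: x ahead of the robot, y to its left, z up, the work surface at z = 0. Lengths are in m, angles in rad, forces in N, time in s.
With the tool pointing down it reaches from about 0.425 to 0.925 m from the base axis. Payload 6.8 kg.
Tool frame: the origin (TCP) lies between the finger pads; the fingertips stand 22 mm ahead of it and the grasp point (between the pads) lies 3 mm ahead of it (bot.tip_reach is the distance from the TCP to the fingertips, in m); z points along the fingers, x is the direction in which the jaws open and shut, and the axes are right-handed (so a half turn about z gives the same grasp; the last joint's range is limited). The gripper opens to 85 mm and grips with 20 to 120 N. Pads are 22 mm wide; open, the fingers measure 114 mm over their backs; the gripper's body (76 mm by 85 mm) begins 54 mm behind the grasp point. The pads swing forward as they close: fully open they stand 13 mm farther back than shut.
Start: joints at [-1.374, 0.477, 0.022, 1.555, -0.011, 1.109, -0.083], TCP at [0.203, 0.644, 0.253] pointing down, gripper open.
Joint ranges: [-2.96, 2.96], [-0.34, 2.1], [-1.41, 1.46], [0.24, 2.44], [-1.37, 4.51], [0.17, 1.92], [-2.96, 2.96]. Speed limits (rad/s): [2.39, 2.39, 3.14, 3.14, 3.14, 3.14, 3.14].

### API

Orientations are given as a unit quaternion [w, x, y, z].
In Python, from station import bot gives the robot as it stands.
- The arm moves only by the tool step_arm, never from a script. Its argument "targets" is a list of rows, each a list of 5 numbers: the shift along the tool's x, y, z in mm, then the turn about the tool's z in degrees, then the closure, from 0 (fully open) to 1 (shut). In form: [[dx, dy, dz, spin, jaw], ...]. A call has 1 to 20 rows; each row is the pose to reach, as a shift and turn from the pose commanded when the call began, along the tool's axes at that moment; what a row does not reach only later rows make up. A row lasts 1/12 s, in which the tool goes at most 41.7 mm and 7.16 degrees, less where a joint would pass 70% of its speed; a pose out of reach is approached as far as the arm can. A call with a gripper value outside its range is refused whole. The fingers move at their own pace and stop on an object; "newtons" is the grip in N (left out, the last holds). Time passes only in rows, so rows that repeat a pose let the fingers close. It gives the time, the measured TCP pose, the force and the opening at its end, in the units of the state.
- bot.get_obs(): the state, without advancing time (a new reading comes with each control period).
- bot.read_camera(name): name is "side" or "top"; returns a dict with "frame" (420x560x3 uint8, red, green, blue), "z_map" (420x560 float32, m along the optical axis (not along the pixel's ray), 0 where there is no reading), "fov_y" (degrees; the focal length in pixels is half the picture's height over the tangent of half this angle, whatever the lens; pixels are square), "cx", "cy" (the principal point, pixels), "distortion" ([k1, k2, p1, p2, k3] as OpenCV has them; the pictures are not rectified), "R" (3x3) and "t" (3): a world point X has camera coordinates R X + t. Camera axes: x right, y down, z forward; pixel columns grow to the right and rows downward; lengths in m; the calibration is good to about 2 mm. A picture is of the moment at which its call begins.
- bot.hand_in(): hands the job in, once; it reports no verdict.
The state is a dict: "t": time; "q": joint angles; "joint_vel": joint speeds; "joint_torque": joint torques, N m; "eef_pos": TCP position; "tool_rot": TCP orientation; "contact_force": force on the tool from outside, world axes, zero at the start; "torque": the same for the moment, N m; "gripper_width": opening from 0.0 (shut) to 1.0 (fully open).
Only numpy, scipy, OpenCV 4.12 (cv2) and the standard library are available. Lean on these libraries where they do the work, as an engineer would, in place of code of your own. Each camera call takes 0.05 s, during which the arm holds its last target.

### The job

Put the matching lid on each of the four foil-sealed sample jars, pushed home so that it sits level with its top on the foil. Three of the lids lie on the bench; for the second-largest jar take just the top lid from the spring dispenser. Leave the jars standing where they are, and leave the wash bottle alone.

Things in the scene. Friction and masses are not known exactly. Their poses are not given: they have to be found in the camera images.
- jar_xl: The largest of four amber sample jars (paper band, aluminium foil over the mouth), loose, standing on the bench. 82 mm tall in all; body 80 mm in diameter; above the shoulder, 62 mm up, a neck 20 mm high tapers from 58 mm to 50 mm in diameter at the flat foil top. About 420 g. Origin: centre of its foot, z up.
- jar_l: The second largest of four amber sample jars (paper band, aluminium foil over the mouth), loose, standing on the bench. 92 mm tall in all; body 66 mm in diameter; above the shoulder, 72 mm up, a neck 20 mm high tapers from 46 mm to 39 mm in diameter at the flat foil top. About 320 g. Origin: centre of its foot, z up.
- jar_m: The third largest of four amber sample jars (paper band, aluminium foil over the mouth), loose, standing on the bench. 72 mm tall in all; body 54 mm in diameter; above the shoulder, 52 mm up, a neck 20 mm high tapers from 35 mm to 28 mm in diameter at the flat foil top. About 180 g. Origin: centre of its foot, z up.
- jar_s: The smallest of four amber sample jars (paper band, aluminium foil over the mouth), loose, standing on the bench. 60 mm tall in all; body 42 mm in diameter; above the shoulder, 40 mm up, a neck 20 mm high tapers from 24 mm to 19 mm in diameter at the flat foil top. About 90 g. Origin: centre of its foot, z up.
- lid_xl: Largest of four white slip-on lids, 68 mm across, 63 mm inside, 18 mm high, top 2.5 mm thick. Fits jar_xl: seated, its lower edge is 66.5 mm above the jar's foot. Open side down; origin at the centre of its lower edge, z up. Starts flat on the bench.
- lid_l: Second largest of four white slip-on lids, 56 mm across, 51 mm inside, 18 mm high, top 2.5 mm thick. Fits jar_l: seated, its lower edge is 76.5 mm above the jar's foot. Open side down; origin at the centre of its lower edge, z up. Starts as the top one of three alike in the spring dispenser (steel tube, 65 mm across, rim 75 mm high, 100 mm flange): lower edge 72 mm up, 3 mm inside the rim.
- lid_m: Third largest of four white slip-on lids, 45 mm across, 40 mm inside, 18 mm high, top 2.5 mm thick. Fits jar_m: seated, its lower edge is 56.5 mm above the jar's foot. Open side down; origin at the centre of its lower edge, z up. Starts flat on the bench.
- lid_s: Smallest of four white slip-on lids, 34 mm across, 29 mm inside, 18 mm high, top 2.5 mm thick. Fits jar_s: seated, its lower edge is 44.5 mm above the jar's foot. Open side down; origin at the centre of its lower edge, z up. Starts flat on the bench.
- lid_lift (a joint): Height of the sprung plate under the stack in the lid dispenser, m, positive up: about 0 with all three lids in, 0.018 when one has been taken, 0.036 when two have. The spring is soft (16 N/m): once the top lid is lifted off, the next rises into its place by itself.
- wash_bottle: White plastic wash bottle, 62 mm in diameter, 169 mm tall with its bent grey spout, loose, standing at the edge of the work: not part of the job. Origin: centre of its foot.
Mind the look-alikes: they are no part of the job. What is shaped like the lid_l but green is not meant.

How it is judged:
At the end, for the whole second after the job is handed in: Each lid sits on the jar of its own size: centred within 8 mm, its lower edge within 3 mm of the fully seated height, tilted less than 0.1 rad and at rest; every jar upright on the bench; exactly one lid gone from the dispenser (plate between 10 and 27 mm up) (horizontal distance between lid_xl and jar_xl below 0.008 m and z of lid_xl in the frame of jar_xl between 0.0635 and 0.069 m and angle between each of lid_xl, lid_l, lid_m, lid_s's own z axis and vertical below 0.1 rad and angle between each of jar_xl, jar_l, jar_m, jar_s's own z axis and vertical below 0.05 rad and height (world z) of each of jar_xl, jar_l, jar_m, jar_s below 0.005 m and linear speed of each of lid_xl, jar_xl, lid_l, jar_l, lid_m, jar_m, lid_s, jar_s below 0.02 m/s and horizontal distance between lid_l and jar_l below 0.008 m and z of lid_l in the frame of jar_l between 0.0735 and 0.079 m and horizontal distance between lid_m and jar_m below 0.008 m and z of lid_m in the frame of jar_m between 0.0535 and 0.059 m and horizontal distance between lid_s and jar_s below 0.008 m and z of lid_s in the frame of jar_s between 0.0415 and 0.047 m and value of joint lid_lift between 0.01 and 0.027 m); the robot touches nothing.
It fails at once if jar_xl knocked over or pushed more than 50 mm from where it stood (angle between jar_xl's own z axis and vertical above 0.35 rad or distance of jar_xl from where it was at the start of the episode above 0.05 m).
It fails at once if jar_l knocked over or pushed more than 50 mm from where it stood (angle between jar_l's own z axis and vertical above 0.35 rad or distance of jar_l from where it was at the start of the episode above 0.05 m).
It fails at once if jar_m knocked over or pushed more than 50 mm from where it stood (angle between jar_m's own z axis and vertical above 0.35 rad or distance of jar_m from where it was at the start of the episode above 0.05 m).
It fails at once if jar_s knocked over or pushed more than 50 mm from where it stood (angle between jar_s's own z axis and vertical above 0.35 rad or distance of jar_s from where it was at the start of the episode above 0.05 m).
It fails at once if the wash bottle knocked over or moved more than 30 mm (angle between wash_bottle's own z axis and vertical above 0.35 rad or distance of wash_bottle from where it was at the start of the episode above 0.03 m).
It also fails if it takes over 99 s, if anything falls off the work surface, if the arm or the gripper's body presses on something with over 40 N, if the wrist force passes 120 N, or if a joint passes its speed limit or range.

## Working session

There is one attempt and no reset: what is moved stays moved. The work goes in short steps, Python scripts to look and compute and a tool call to move; the robot and the scene stay as the last step left them, time stands still between calls to the robot, and variables do not carry over. Pictures are saved under pics/ and viewed, and the job is handed in when it is done.

Besides the shell and the picture viewer there is one more tool, called after "Request:" as name([rows], argument=value, ...), one row to a line, values as JSON. step_arm: Moves the arm, as the interface text tells. Its arguments: {"type":"object","properties":{"targets":{"type":"array"},"newtons":{"type":"number"}},"required":["targets"]}

```bash
mkdir -p pics && ls
python3 - <<'E'
from station import bot
import cv2,numpy as np,pickle
print(bot.get_obs(), bot.tip_reach)
d={}
for n in("top","side"):
    c=bot.read_camera(n); d[n]=c
    cv2.imwrite(f"pics/{n}0.png",c["frame"][:,:,::-1])
    print(n,{k:v for k,v in c.items() if k not in("frame","z_map")})
pickle.dump(d,open("c0.pkl","wb"))
E
```

```text
pics
{'t': 0.0, 'q': array([-1.37411399,  0.47778317,  0.02237645,  1.55644352, -0.01147004,
        1.1093002 , -0.08309108]), 'joint_vel': array([-0.00036734, -0.00026128, -0.00221105, -0.00097121, -0.00042626,
       -0.00285494, -0.00179726]), 'joint_torque': array([-5.84139307e-04, -5.96439278e+01,  1.60784058e+00, -2.81192780e+01,
        1.24993184e-02,  9.48058383e-03,  3.55157184e-07]), 'eef_pos': array([0.20243401, 0.64335688, 0.25234111]), 'tool_rot': array([ 6.02982030e-04,  8.06248618e-01,  5.91576158e-01, -6.72027711e-04]), 'contact_force': array([0.51709315, 0.49129429, 0.10424619]), 'torque': array([ 0.02342212,  0.00839173, -0.00203365]), 'gripper_width': 1.0036346014195971} 0.022
top {'fov_y': 48.03510531838168, 'cx': 280.3020062888516, 'cy': 209.11600147995696, 'distortion': array([0.0069206, 0.       , 0.       , 0.       , 0.       ]), 'R': array([[-0.01263712, -0.99991533, -0.00310506],
       [-0.98664076,  0.01297364, -0.16239364],
       [ 0.16242017,  0.00101139, -0.98672117]]), 't': array([-0.01873526,  0.54106242,  1.23826649])}
side {'fov_y': 45.06775037911598, 'cx': 278.4916852060128, 'cy': 207.32145197996556, 'distortion': array([-0.13430357,  0.        ,  0.        ,  0.        ,  0.        ]), 'R': array([[ 0.94191012, -0.33520196,  0.02109415],
       [-0.17990606, -0.55657341, -0.8110856 ],
       [ 0.28361793,  0.76017477, -0.58454699]]), 't': array([-0.50244957,  0.15237495,  1.23357449])}
```

View pics/top0.png

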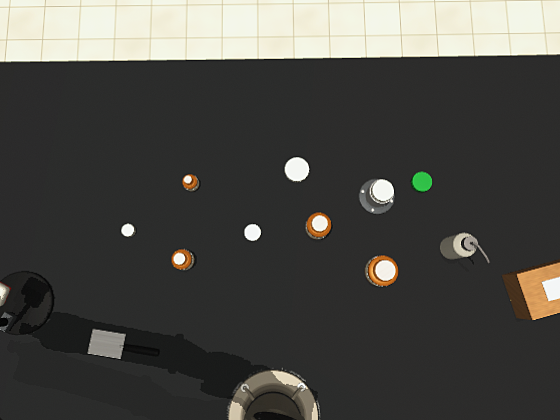

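View pics/side0.png

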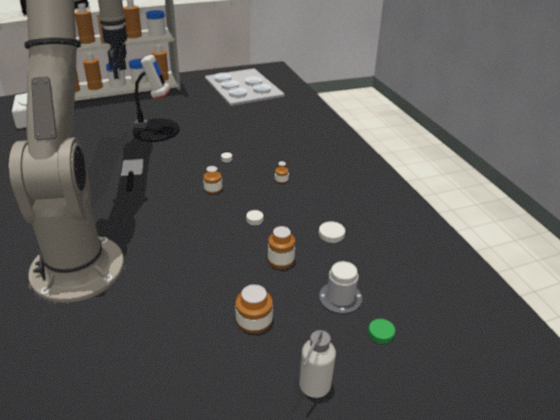

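```bash
cat > h.py <<'E'
import numpy as np,cv2
def K(c):
    f=c["frame"].shape[0]/2/np.tan(np.radians(c["fov_y"])/2)
    return np.array([[f,0,c["cx"]],[0,f,c["cy"]],[0,0,1]])
def cast(c,uv,h):
    n=cv2.undistortPoints(np.asarray(uv,float).reshape(-1,1,2),K(c),c["distortion"]).reshape(-1,2)
    d=np.c_[n,np.ones(len(n))]@c["R"]      # R^T d
    o=-c["R"].T@c["t"]
    return o+d*((h-o[2])/d[:,2])[:,None]
def pts(c):
    H,W=c["z_map"].shape
    g=np.stack(np.meshgrid(np.arange(W),np.arange(H)),-1).reshape(-1,2).astype(float)
    n=cv2.undistortPoints(g.reshape(-1,1,2),K(c),c["distortion"]).reshape(-1,2)
    z=c["z_map"].reshape(-1,1)
    P=(np.c_[n,np.ones(len(n))]*z-c["t"])@c["R"]
    return P.reshape(H,W,3)
def proj(c,P):
    return cv2.projectPoints(np.asarray(P,float).reshape(-1,1,3),cv2.Rodrigues(c["R"])[0],c["t"],K(c),c["distortion"])[0].reshape(-1,2)
def bright(c,v=120,s=70):
    hsv=cv2.cvtColor(c["frame"],cv2.COLOR_RGB2HSV)
    return (hsv[...,2]>v)&(hsv[...,1]<s)
def disc(c,xy,h,r,v=120):
    """centre of bright round top at height h near xy: pixels whose ray on plane h and depth agree"""
    P=pts(c); m=bright(c,v)&(abs(P[...,2]-h)<0.005)&(np.hypot(P[...,0]-xy[0],P[...,1]-xy[1])<r*1.8)
    v_,u=np.nonzero(m)
    if len(u)<8: return None
    Q=cast(c,np.c_[u,v_],h)[:,:2]
    (cx,cy),rr=cv2.minEnclosingCircle(Q.astype(np.float32))
    return Q.mean(0).round(4),np.array([cx,cy]).round(4),round(rr,4),len(u),round(float(np.median(P[m][:,2])),4)
E
python3 - <<'E'
from h import *
import pickle
d=pickle.load(open("c0.pkl","rb"))
px=dict(jar_s=(189,180,.06,.0095),jar_m=(180,258,.072,.014),jar_l=(319,223,.092,.0195),jar_xl=(385,270,.082,.025),
 lid_s=(127,230,.018,.017),lid_m=(252,232,.018,.0225),lid_xl=(297,169,.018,.034),lid_l=(382,190,.09,.028),green=(422,181,.018,.028),bottle=(465,243,.12,.03))
for k,(u,v,h,r) in px.items():
    p=cast(d["top"],[(u,v)],h)[0]
    print(k,p.round(3),"side px",proj(d["side"],p)[0].round(0))
    for n in d: print("   ",n,disc(d[n],p,h,r))
E
python3 - <<'E'
import cv2
a=cv2.imread('pics/top0.png')[140:300,100:500];cv2.imwrite('pics/topz.png',cv2.resize(a,(800,320),interpolation=2))
E
```

```text
jar_s [0.622 0.221 0.06 ] side px [282. 164.]
    top (array([0.6238, 0.2248]), array([0.6241, 0.2252]), 0.0099, 40, 0.061)
    side (array([0.6217, 0.2255]), array([0.6217, 0.2254]), 0.0112, 21, 0.0606)
jar_m [0.41  0.238 0.072] side px [213. 169.]
    top (array([0.4089, 0.2409]), array([0.4091, 0.2406]), 0.015, 98, 0.0724)
    side (array([0.4074, 0.2419]), array([0.4077, 0.2425]), 0.0161, 48, 0.0732)
jar_l [ 0.495 -0.126  0.092] side px [282. 232.]
    top (array([ 0.4945, -0.1268]), array([ 0.4944, -0.1273]), 0.0201, 179, 0.0924)
    side (array([ 0.4939, -0.1271]), array([ 0.4941, -0.1266]), 0.0212, 147, 0.0929)
jar_xl [ 0.372 -0.294  0.082] side px [254. 294.]
    top (array([ 0.3714, -0.2938]), array([ 0.3715, -0.293 ]), 0.026, 303, 0.0825)
    side (array([ 0.3704, -0.2943]), array([ 0.3707, -0.2935]), 0.0267, 341, 0.0834)
lid_s [0.492 0.398 0.018] side px [226. 155.]
    top (array([0.492 , 0.3966]), array([0.4922, 0.3959]), 0.0171, 109, 0.0184)
    side (array([0.4897, 0.3937]), array([0.4886, 0.3935]), 0.0219, 58, 0.0191)
lid_m [0.482 0.053 0.018] side px [255. 215.]
    
[... 188 characters left out ...]
ide px [332. 230.]
    top (array([ 0.6584, -0.0737]), array([ 0.6577, -0.0737]), 0.0345, 419, 0.0182)
    side (array([ 0.6574, -0.0753]), array([ 0.658 , -0.0757]), 0.0373, 354, 0.0188)
lid_l [ 0.581 -0.295  0.09 ] side px [344. 270.]
    top (array([ 0.5796, -0.2963]), array([ 0.5793, -0.2957]), 0.0287, 335, 0.0903)
    side (array([ 0.5794, -0.2989]), array([ 0.5796, -0.2987]), 0.0303, 370, 0.0904)
green [ 0.62  -0.423  0.018] side px [382. 329.]
    top None
    side None
bottle [ 0.436 -0.491  0.12 ] side px [319. 344.]
    top (array([ 0.4303, -0.4824]), array([ 0.4316, -0.4906]), 0.0251, 104, 0.1187)
    side (array([ 0.4285, -0.5068]), array([ 0.43  , -0.4993]), 0.0255, 191, 0.1195)
```

View pics/topz.png

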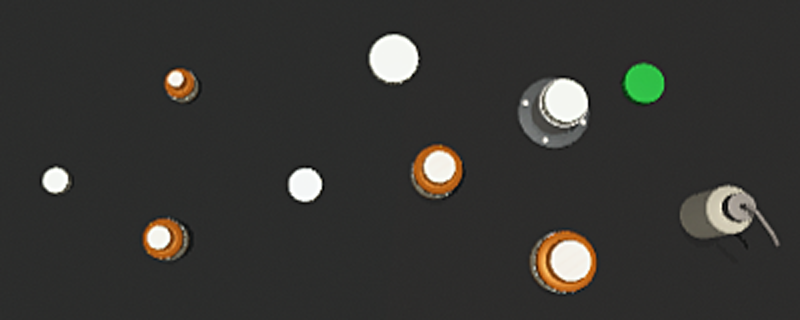

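Run:
```python
from h import *
import pickle
d=pickle.load(open("c0.pkl","rb"))
c=d["side"];P=pts(c)
for u,v in [(155,60),(155,85),(140,80),(140,105),(155,128),(115,30),(118,60),(118,75),(100,10),(132,168),(155,155),(130,185)]: print((u,v),P[v,u].round(3))
c=d["top"];P=pts(c)
print()
for u,v in [(25,300),(45,300),(30,285),(2,292),(10,322),(107,345),(140,350),(30,340),(60,330)]: print((u,v),P[v,u].round(3))
cv2.imwrite("pics/sz.png",cv2.resize(d["side"]["frame"][0:220,0:260,::-1],(780,660),interpolation=2)[:600])
```

```text
(155, 60) [0.323 0.671 0.27 ]
(155, 85) [0.311 0.649 0.19 ]
(140, 80) [0.266 0.699 0.195]
(140, 105) [0.269 0.931 0.   ]
(155, 128) [0.297 0.687 0.009]
(115, 30) [0.203 0.612 0.402]
(118, 60) [0.199 0.597 0.31 ]
(118, 75) [0.192 0.595 0.261]
(100, 10) [0.167 0.625 0.465]
(132, 168) [0.186 0.439 0.002]
(155, 155) [0.27  0.499 0.003]
(130, 185) [0.169 0.312 0.02 ]

(25, 300) [0.306 0.666 0.015]
(45, 300) [0.306 0.612 0.016]
(30, 285) [0.346 0.654 0.017]
(2, 292) [0.329 0.635 0.176]
(10, 322) [0.25  0.693 0.029]
(107, 345) [0.185 0.443 0.004]
(140, 350) [0.172 0.35  0.02 ]
(30, 340) [0.2   0.65  0.005]
(60, 330) [0.225 0.572 0.003]
```

View pics/sz.png

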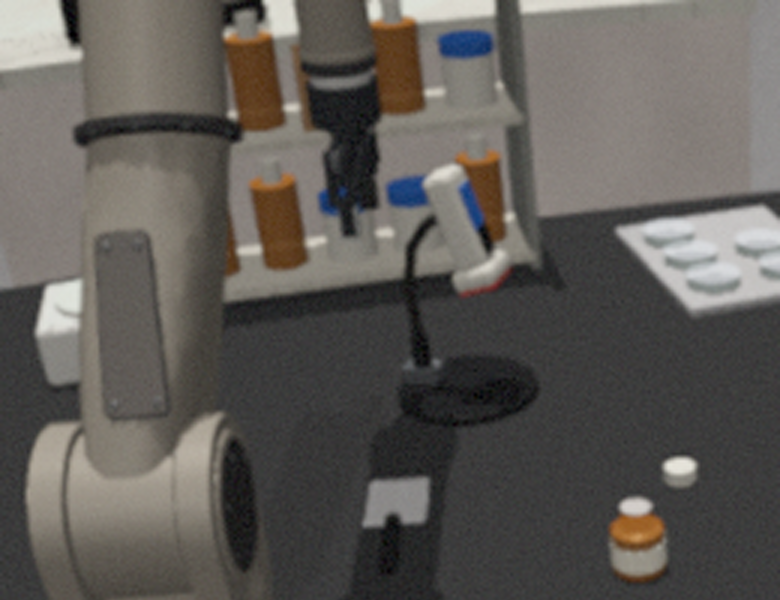

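```bash
cat >> h.py <<'E'
from scipy.spatial.transform import Rotation as Ro
def delta(bot,*targets):
    o=bot.get_obs();q=o["tool_rot"];R=Ro.from_quat([q[1],q[2],q[3],q[0]]).as_matrix()
    print("t",round(o["t"],2),"pos",(o["eef_pos"]*1000).round(1),"F",o["contact_force"].round(1),"w",round(o["gripper_width"],3),"xaxis",R[:,0].round(3),"q7",o["q"][6].round(2))
    for T in targets: print("  ->",T,"d mm",(R.T@(np.array(T)-o["eef_pos"])*1000).round(1))
E
python3 - <<'E'
from h import *
from station import bot
delta(bot,(.25,.45,.25),(.4915,.3955,.12))
E
```

```text
t 0.1 pos [202.4 643.4 252.4] F [-0.4 -0.3  0.2] w 0.998 xaxis [ 0.3    0.954 -0.002] q7 -0.08
  -> (0.25, 0.45, 0.25) d mm [-170.2  103.4    2.7]
  -> (0.4915, 0.3955, 0.12) d mm [-149.5  350.1  132.7]
```

Request:
step_arm([
  [-170,103,0,0,0],
  [-170,103,0,0,0],
  [-170,103,0,0,0],
  [-170,103,0,0,0],
  [-170,103,0,0,0.3],
  [-150,350,60,0,0.45],
  [-150,350,60,0,0.45],
  [-150,350,60,0,0.45],
  [-150,350,60,0,0.45],
  [-150,350,60,0,0.45],
  [-150,350,60,0,0.45],
  [-150,350,60,0,0.45],
  [-150,350,133,0,0.45],
  [-150,350,133,0,0.45],
  [-150,350,133,0,0.45],
  [-150,350,133,0,0.45],
], newtons=30)

```text
t: 1.43
eef_pos: [0.4901, 0.3949, 0.1188]
tool_rot: [0.0, 0.806, 0.592, -0.002]
contact_force: [0.2, 0.1, 0.2]
gripper_width: 0.546
```

```bash
cat > look.py <<'E'
import sys,cv2
from h import *
from station import bot
# look.py cam name u v half
cam,name,u,v,hw=sys.argv[1],sys.argv[2],*map(int,sys.argv[3:6])
c=bot.read_camera(cam)
import pickle;pickle.dump(c,open(f"{name}.pkl","wb"))
f=c["frame"][max(v-hw,0):v+hw,max(u-hw,0):u+hw,::-1]
cv2.imwrite(f"pics/{name}.png",cv2.resize(f,None,fx=560/f.shape[0],fy=560/f.shape[0],interpolation=2))
delta(bot)
E
python3 look.py top a1 127 210 50; python3 look.py side a2 226 140 50
```

```text
t 1.48 pos [491.3 396.  120.9] F [-0.5  1.3  0.2] w 0.55 xaxis [ 0.3    0.954 -0.   ] q7 0.57
t 1.53 pos [492.1 396.6 122.1] F [-0.  -0.1 -0.3] w 0.547 xaxis [0.3   0.954 0.002] q7 0.57
```

View pics/a1.png

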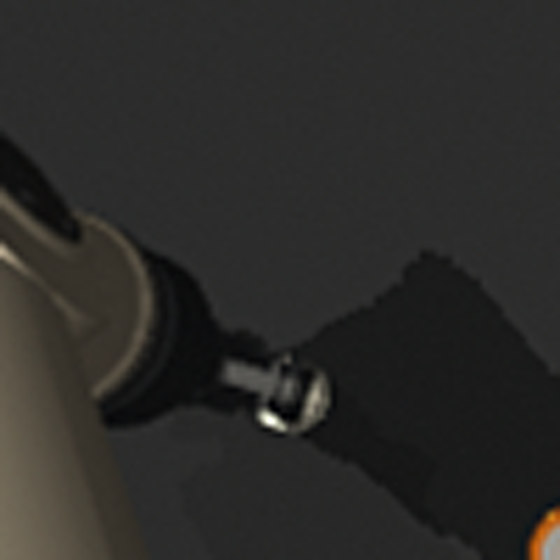

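View pics/a2.png

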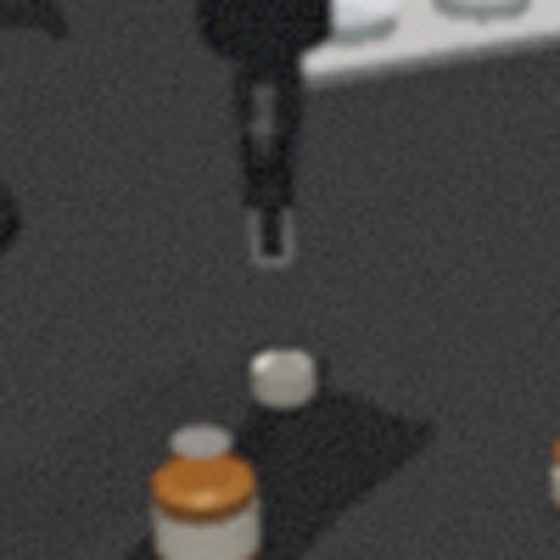

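Request:
step_arm([
  [0,0,40,0,0.45],
  [0,0,70,0,0.45],
  [0,0,90,0,0.45],
  [0,0,93,0,0.45],
  [0,0,95,0,0.45],
  [0,0,96,0,0.45],
  [0,0,96,0,0.45],
])

```text
t: 2.12
eef_pos: [0.4927, 0.3969, 0.0266]
tool_rot: [-0.0, 0.806, 0.592, 0.002]
contact_force: [-0.2, 0.1, -0.4]
gripper_width: 0.552
```

```bash
python3 look.py side a3 226 140 50
```

```text
t 2.17 pos [492.6 396.8  26.5] F [-0.4  0.7  0.6] w 0.55 xaxis [0.3   0.954 0.003] q7 0.59
```

View pics/a3.png

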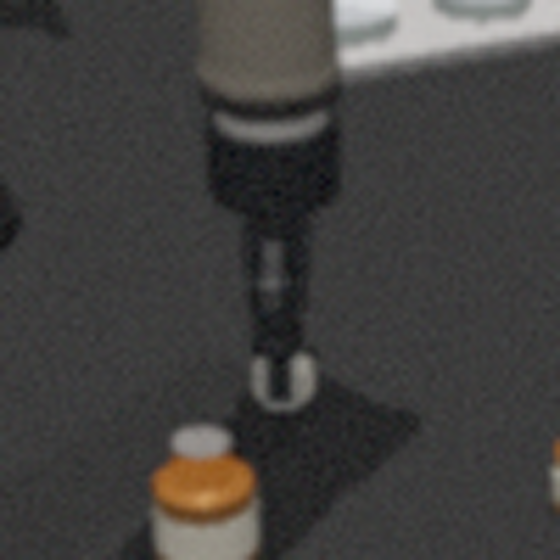

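Request:
step_arm([
  [0,0,1,0,0.45],
  [0,0,2,0,0.45],
  [0,0,2,0,0.7],
  [0,0,2,0,0.7],
  [0,0,2,0,0.7],
  [0,0,2,0,0.7],
  [0,0,2,0,0.7],
  [0,0,2,0,0.7],
])

```text
t: 2.83
eef_pos: [0.4916, 0.3959, 0.0229]
tool_rot: [-0.0, 0.806, 0.592, 0.0]
contact_force: [-1.6, -0.5, 6.5]
gripper_width: 0.377
```

Request:
step_arm([
  [0,0,-40,0,0.7],
  [0,0,-80,0,0.7],
  [0,0,-120,0,0.7],
  [0,0,-120,0,0.7],
  [0,0,-120,0,0.7],
])

```text
t: 3.25
eef_pos: [0.4929, 0.3969, 0.1451]
tool_rot: [-0.0, 0.806, 0.592, 0.003]
contact_force: [0.0, 0.0, -1.3]
gripper_width: 0.376
```

```bash
python3 look.py side a4 226 120 50
python3 - <<'E'
from h import *
from station import bot
delta(bot,(.6225,.2252,.12))
E
```

```text
t 3.3 pos [491.6 396.  142.9] F [-0.6  0.2 -0.6] w 0.382 xaxis [0.3   0.954 0.001] q7 0.57
t 3.3 pos [491.6 396.  142.9] F [-0.6  0.2 -0.6] w 0.382 xaxis [0.3   0.954 0.001] q7 0.57
  -> (0.6225, 0.2252, 0.12) d mm [-123.7  176.1   22.9]
```

View pics/a4.png

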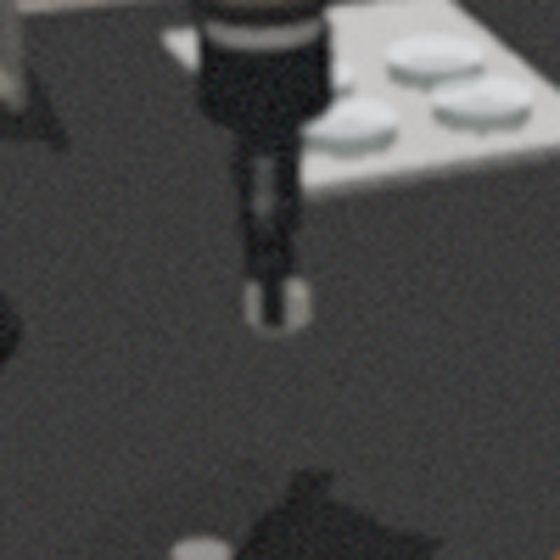

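Run:
```python
from h import *
import pickle
c=pickle.load(open("a4.pkl","rb"))
o=np.array([.4918,.3962,.129])
print(proj(c,o))
u0,v0=proj(c,o)[0]
m=bright(c,95); P=pts(c)
m&=np.linalg.norm(P-o,axis=2)<.035
v,u=np.nonzero(m);print(len(u),u.min(),u.max(),v.min(),v.max(),np.median(P[m],0))
print(proj(c,[o+[.017*.954,-.017*.3,0],o-[.017*.954,-.017*.3,0],o+[0,0,.009]]))
y0=int(v0)-12;x0=int(u0)-12
print(c["frame"][y0:y0+24,x0:x0+24].max(2))
```

```text
[[225.16844347 125.04018176]]
44 220 230 120 128 [0.49663534 0.38233737 0.14041705]
[[230.5258388  125.02852054]
 [219.81113418 125.05439201]
 [225.06500838 122.4818779 ]]
[[ 58  61  59  64  60  60  47  35  30  31  30  24  31  29  33  47  63  58
   57  64  61  59  60  60]
 [ 60  53  59  61  61  60  48  31  25  37  25  32  32  21  33  46  57  62
   58  60  60  63  60  61]
 [ 66  59  65  62  58  63  51  38  30  33  39  33  45  32  32  45  56  61
   61  60  64  60  53  58]
 [ 62  63  56  58  62  58  50  37  37  43  43  43  38  34  28  41  56  63
   62  62  63  59  64  62]
 [ 56  66  63  60  58  62  50  39  43  40  42  33  40  37  34  52  54  62
   62  55  58  59  60  64]
 [ 61  60  62  66  64  57  50  40  40  38  35  29  37  31  34  49  54  62
   61  54  60  65  65  59]
 [ 64  59  63  59  61  61  55  50  47  36  36  29  34  40  63  79  80  69
   64  65  65  60  56  58]
 [ 58  57  53  63  62  60  68  77  77  55  37  30  41  63  97 121 117  95
   77  58  60  63  58  66]
 [ 60  64  61  62  61  61  73 104 105  74  38  33  43  65 108 132 139 115
   85  65  66  57  62  61]
 [ 65  63  59  60  
[... 796 characters left out ...]
60  61  62  63  63  62  60  65  69  71  75  71  69  68  67  62  58
   63  60  57  62  61  60]
 [ 63  60  66  55  60  64  61  63  60  60  60  62  60  67  65  64  62  63
   64  59  62  59  61  59]
 [ 65  63  62  63  61  63  62  60  59  64  64  61  61  59  59  62  61  59
   59  62  63  63  61  62]
 [ 62  65  59  55  63  61  59  61  59  64  60  63  60  63  58  65  64  63
   63  62  60  65  62  61]
 [ 63  59  61  58  59  61  61  61  65  61  59  61  57  60  60  58  62  62
   59  61  62  61  65  60]
 [ 61  67  57  62  63  63  58  65  58  59  61  63  66  64  60  59  57  58
   64  62  59  63  59  63]
 [ 59  59  61  64  63  59  62  61  59  59  57  59  62  59  61  63  59  64
   61  63  59  59  51  61]]
```

Request:
step_arm([
  [-124,176,0,0,0.7],
  [-124,176,0,0,0.7],
  [-124,176,0,0,0.7],
  [-124,176,0,0,0.7],
  [-124,176,0,0,0.7],
  [-124,176,0,0,0.7],
  [-124,176,20,0,0.7],
  [-124,176,42,0,0.7],
  [-124,176,42,0,0.7],
  [-124,176,42,0,0.7],
])

```text
t: 4.13
eef_pos: [0.62, 0.2242, 0.0976]
tool_rot: [-0.001, 0.806, 0.592, -0.003]
contact_force: [-0.2, -0.7, 0.8]
gripper_width: 0.379
```

```bash
python3 look.py side a5 282 150 50;python3 look.py top a6 190 170 50
python3 - <<'E'
from h import *
from station import bot
delta(bot,(.622,.2253,.069))
E
```

```text
t 4.18 pos [621.2 224.7  99.3] F [ 0.1  1.4 -0.1] w 0.38 xaxis [ 0.3    0.954 -0.002] q7 0.92
t 4.23 pos [622.  225.  100.3] F [ 0.6  0.1 -0. ] w 0.383 xaxis [ 0.3    0.954 -0.   ] q7 0.92
t 4.23 pos [622.  225.  100.3] F [ 0.6  0.1 -0. ] w 0.383 xaxis [ 0.3    0.954 -0.   ] q7 0.92
  -> (0.622, 0.2253, 0.069) d mm [ 0.3 -0.  31.3]
```

View pics/a5.png

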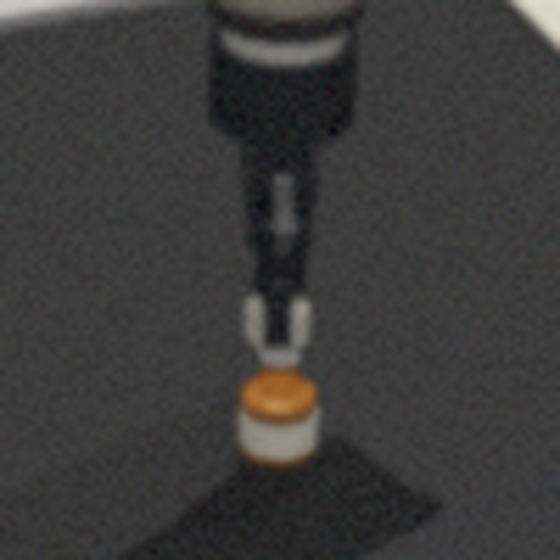

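View pics/a6.png

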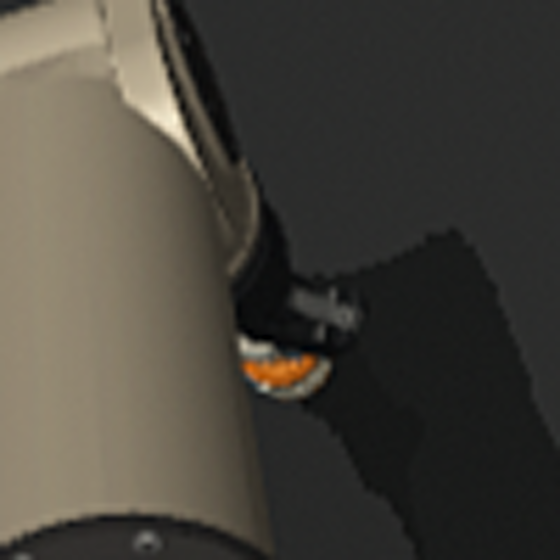

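Request:
step_arm([
  [0,0,10,0,0.7],
  [0,0,18,0,0.7],
  [0,0,24,0,0.7],
  [0,0,27,0,0.7],
  [0,0,28,0,0.7],
  [0,0,28,0,0.7],
])

```text
t: 4.73
eef_pos: [0.6219, 0.2246, 0.0719]
tool_rot: [-0.0, 0.806, 0.592, -0.0]
contact_force: [0.6, -0.9, 0.2]
gripper_width: 0.377
```

Request:
step_arm([
  [0,0,1.5,0,0.7],
  [0,0,3,0,0.7],
  [0,0,4,0,0.7],
  [0,0,4,0,0.7],
])

```text
t: 5.07
eef_pos: [0.622, 0.2247, 0.0682]
tool_rot: [-0.0, 0.806, 0.592, -0.0]
contact_force: [-0.3, 0.0, -0.1]
gripper_width: 0.376
```

Request:
step_arm([
  [0,0,1,0,0.7],
  [0,0,2,0,0.7],
  [0,0,2,0,0.7],
  [0,0,2,0,0.7],
])

```text
t: 5.4
eef_pos: [0.6224, 0.2248, 0.0674]
tool_rot: [-0.0, 0.806, 0.591, 0.0]
contact_force: [-2.4, -0.8, 6.9]
gripper_width: 0.379
```

Request:
step_arm([
  [0,0,1,0,0.45],
  [0,0,1,0,0.45],
  [0,0,0,0,0.45],
  [0,0,-30,0,0.45],
  [0,0,-60,0,0.45],
  [0,0,-90,0,0.45],
  [0,0,-90,0,0.45],
])

```text
t: 5.98
eef_pos: [0.6256, 0.2258, 0.1628]
tool_rot: [0.001, 0.806, 0.591, 0.005]
contact_force: [1.0, -0.1, 1.3]
gripper_width: 0.552
```

```bash
python3 look.py side a7 282 150 50
python3 - <<'E'
from h import *
from station import bot
import pickle
c=pickle.load(open("a7.pkl","rb"));print(disc(c,(.622,.225),.0625,.017), disc(c,(.622,.225),.0625,.017,95))
delta(bot,(.481,.0525,.15))
E
```

```text
t 6.03 pos [624.4 225.4 160. ] F [-0.3  0.1 -0.9] w 0.554 xaxis [0.3   0.954 0.005] q7 0.92
(array([0.6194, 0.2197]), array([0.6185, 0.2199]), 0.022, 65, 0.0625) (array([0.6201, 0.2201]), array([0.6182, 0.2216]), 0.0229, 71, 0.0624)
t 6.03 pos [624.4 225.4 160. ] F [-0.3  0.1 -0.9] w 0.554 xaxis [0.3   0.954 0.005] q7 0.92
  -> (0.481, 0.0525, 0.15) d mm [-208.   -84.9    8.6]
```

View pics/a7.png

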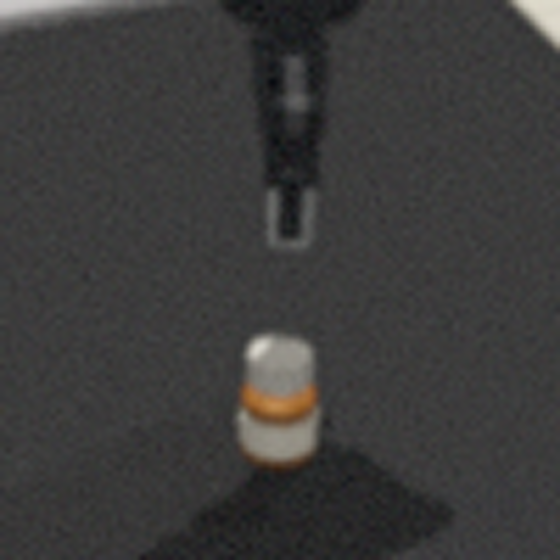

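Request:
step_arm([
  [-208,-85,0,0,0.32],
  [-208,-85,0,0,0.32],
  [-208,-85,0,0,0.32],
  [-208,-85,0,0,0.32],
  [-208,-85,0,0,0.32],
  [-208,-85,0,0,0.32],
  [-208,-85,40,0,0.32],
  [-208,-85,80,0,0.32],
  [-208,-85,110,0,0.32],
  [-208,-85,110,0,0.32],
  [-208,-85,110,0,0.32],
])

```text
t: 6.95
eef_pos: [0.4769, 0.0513, 0.045]
tool_rot: [-0.001, 0.806, 0.591, -0.002]
contact_force: [0.8, -0.4, 0.4]
gripper_width: 0.677
```

```bash
python3 look.py side b1 255 200 50; python3 look.py side b2 255 200 50
python3 - <<'E'
from h import *
from station import bot
delta(bot,(.4805,.0525,.0235))
E
```

```text
t 7.0 pos [478.4  51.6  46.5] F [ 0.3 -0.2  0.4] w 0.679 xaxis [ 0.3    0.954 -0.001] q7 1.17
t 7.05 pos [479.4  51.8  47.4] F [0.1 0.  0.7] w 0.68 xaxis [0.3   0.954 0.001] q7 1.17
t 7.05 pos [479.4  51.8  47.4] F [0.1 0.  0.7] w 0.68 xaxis [0.3   0.954 0.001] q7 1.17
  -> (0.4805, 0.0525, 0.0235) d mm [ 1.   0.8 23.9]
```

View pics/b2.png

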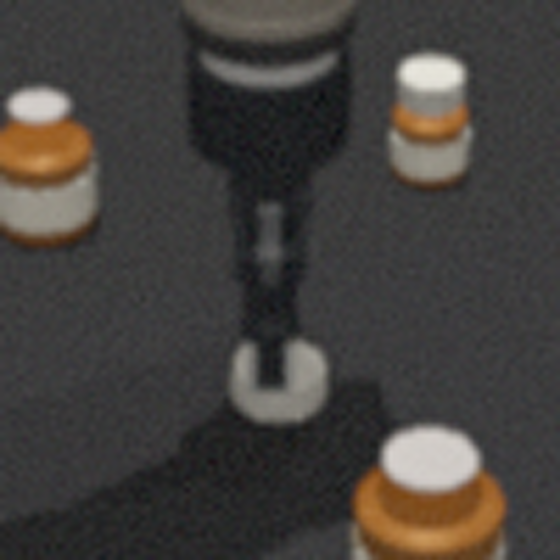

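Request:
step_arm([
  [0,0,12,0,0.32],
  [0,0,20,0,0.32],
  [0,0,24,0,0.32],
  [0,0,24,0,0.32],
  [0,0,24,0,0.65],
  [0,0,24,0,0.65],
  [0,0,24,0,0.65],
  [0,0,24,0,0.65],
  [0,0,24,0,0.65],
])

```text
t: 7.8
eef_pos: [0.4789, 0.0519, 0.0231]
tool_rot: [0.0, 0.806, 0.592, 0.0]
contact_force: [-1.8, -1.3, 6.8]
gripper_width: 0.507
```

Request:
step_arm([
  [0,0,-30,0,0.65],
  [0,0,-70,0,0.65],
  [0,0,-110,0,0.65],
  [0,0,-120,0,0.65],
  [0,0,-120,0,0.65],
  [0,0,-120,0,0.65],
])

```text
t: 8.3
eef_pos: [0.4789, 0.052, 0.1428]
tool_rot: [0.0, 0.806, 0.592, 0.001]
contact_force: [-0.3, 0.0, -1.1]
gripper_width: 0.513
```

```bash
cat > chk.py <<'E'
# lid silhouette centre in side view vs tcp prediction
import sys
from h import *
from station import bot
import pickle
dia=float(sys.argv[1]); low=float(sys.argv[2]); name=sys.argv[3]; v0=float(sys.argv[4]) if len(sys.argv)>4 else 95
o=bot.get_obs(); c=bot.read_camera("side"); pickle.dump(c,open(name+".pkl","wb"))
p=o["eef_pos"]-[0,0,low-.009]; r=dia/2
k=c["R"][0].copy(); k[2]=0; k/=np.linalg.norm(k)
e=proj(c,[p-r*k,p,p+r*k]); print("pred L,C,R",e.round(1).tolist())
g=c["frame"].max(2).astype(int)
for dv in (-1,0,1,2,3):
    row=g[int(round(e[1,1]))+dv, int(e[0,0])-5:int(e[2,0])+7]; print(int(e[0,0])-5,row)
u,v=map(int,e[1]); f=c["frame"][max(v-50,0):v+50,max(u-50,0):u+50,::-1]
cv2.imwrite(f"pics/{name}.png",cv2.resize(f,None,fx=5,fy=5,interpolation=2))
E
python3 chk.py .045 .0235 b3; python3 -c "
from h import *
from station import bot
delta(bot,(.4078,.2415,.14))"
```

```text
pred L,C,R [[244.9, 181.9], [253.4, 182.0], [261.9, 182.1]]
239 [ 57  64  59  63  59  67  87 113 141 144 116  81  45  36  31  35  62 112
 133 147 149 150 141 123  87  67  57  58  57]
239 [ 68  60  60  61  59  65  79 112 130 136 113  82  50  34  40  32  57 112
 133 147 144 137 128 119  92  65  58  60  62]
239 [ 61  64  65  59  60  63  81 113 125 130 112  82  43  32  31  35  66 109
 130 140 134 134 126 119  91  64  61  62  61]
239 [ 57  60  64  61  64  66  79 117 126 124 112  78  42  31  27  30  58 104
 128 132 134 131 122 116  82  58  62  62  63]
239 [ 59  63  57  60  60  63  76 109 124 126 112  83  46  35  31  34  61 107
 125 132 132 127 122 106  77  57  62  61  55]
t 8.35 pos [478.   51.8 141.8] F [ 0.2 -0.5 -0.2] w 0.505 xaxis [ 0.3    0.954 -0.   ] q7 1.12
  -> (0.4078, 0.2415, 0.14) d mm [ 159.9 -123.9    1.9]
```

View pics/b3.png

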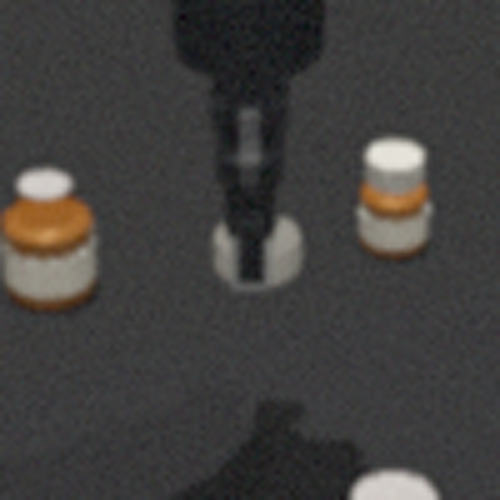

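Request:
step_arm([
  [160,-125.5,0,0,0.65],
  [160,-125.5,0,0,0.65],
  [160,-125.5,0,0,0.65],
  [160,-125.5,0,0,0.65],
  [160,-125.5,0,0,0.65],
  [160,-125.5,15,0,0.65],
  [160,-125.5,27,0,0.65],
  [160,-125.5,27,0,0.65],
  [160,-125.5,27,0,0.65],
  [160,-125.5,27,0,0.65],
])

```text
t: 9.18
eef_pos: [0.4068, 0.2413, 0.1148]
tool_rot: [0.0, 0.807, 0.591, -0.001]
contact_force: [0.3, 0.1, -0.0]
gripper_width: 0.513
```

```bash
python3 chk.py .045 .0235 b4; python3 -c "
from h import *
from station import bot
delta(bot,(.4075,.243,.0799))"
```

```text
pred L,C,R [[203.1, 160.5], [210.7, 160.6], [218.4, 160.7]]
198 [ 61  59  59  58  68  94 121 127 100  59  38  32  40  71 101 122 142 145
 146 134 118  95  74  59  60  53  66]
198 [ 61  57  59  60  66  90 117 116  98  59  33  37  35  65 102 123 132 135
 127 122 120  95  75  63  62  58  61]
198 [ 66  60  61  58  69  92 115 117 101  67  31  33  41  62 100 118 130 131
 129 126 119 101  78  61  60  65  63]
198 [ 60  58  64  60  69  91 114 119 100  65  39  25  30  61 100 117 129 129
 127 123 115  90  68  59  60  61  66]
198 [ 60  63  56  62  62  76  98 114  98  71  40  29  32  53 101 120 129 132
 125 118 101  74  60  65  62  60  60]
t 9.23 pos [407.1 241.5 115.2] F [ 0.1 -1.   0.6] w 0.512 xaxis [ 0.301  0.954 -0.001] q7 0.66
  -> (0.4075, 0.243, 0.0799) d mm [ 1.6 -0.1 35.3]
```

View pics/b4.png

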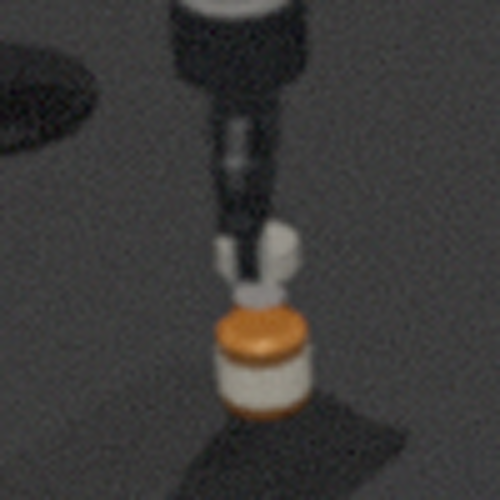

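Request:
step_arm([
  [0.5,0.8,12,0,0.65],
  [0.5,0.8,22,0,0.65],
  [0.5,0.8,28,0,0.65],
  [0.5,0.8,32,0,0.65],
  [0.5,0.8,33,0,0.65],
  [0.5,0.8,33,0,0.65],
])

```text
t: 9.73
eef_pos: [0.4077, 0.2421, 0.0821]
tool_rot: [0.0, 0.806, 0.591, -0.0]
contact_force: [0.3, -0.2, -1.0]
gripper_width: 0.511
```

Request:
step_arm([
  [0,0,1.5,0,0.65],
  [0,0,3,0,0.65],
  [0,0,4,0,0.65],
  [0,0,4,0,0.65],
])

```text
t: 10.07
eef_pos: [0.4082, 0.2426, 0.0796]
tool_rot: [-0.0, 0.806, 0.591, 0.0]
contact_force: [-2.7, -2.4, 13.5]
gripper_width: 0.513
```

Request:
step_arm([
  [0,0,-1,0,0.65],
  [0,0,-1,0,0.3],
  [0,0,-1,0,0.3],
  [0,0,-1,0,0.3],
  [0,0,-30,0,0.3],
  [0,0,-60,0,0.3],
  [0,0,-90,0,0.2],
  [0,0,-90,0,0.0],
])

```text
t: 10.73
eef_pos: [0.4104, 0.244, 0.173]
tool_rot: [-0.0, 0.806, 0.591, 0.004]
contact_force: [0.2, 0.7, -1.1]
gripper_width: 0.919
```

```bash
python3 look.py side b5 213 165 50; python3 -c "
from h import *
from station import bot
delta(bot,(.4,.2,.17),(.6583,-.0738,.1))"
```

```text
t 10.78 pos [409.5 243.5 170.9] F [-0.2  0.8 -0.2] w 0.989 xaxis [0.3   0.954 0.005] q7 0.65
t 10.78 pos [409.5 243.5 170.9] F [-0.2  0.8 -0.2] w 0.989 xaxis [0.3   0.954 0.005] q7 0.65
  -> (0.4, 0.2, 0.17) d mm [-44.4   4.    0.7]
  -> (0.6583, -0.0738, 0.1) d mm [-228.4  332.4   70.8]
```

View pics/b5.png

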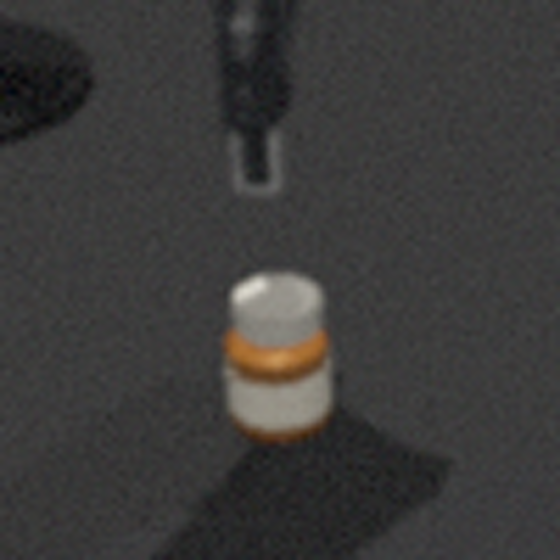

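Request:
step_arm([
  [-228,332,0,0,0],
  [-228,332,0,0,0],
  [-228,332,0,0,0],
  [-228,332,0,0,0],
  [-228,332,0,0,0],
  [-228,332,0,0,0],
  [-228,332,0,0,0],
  [-228,332,0,0,0],
  [-228,332,0,0,0],
  [-228,332,0,0,0],
  [-228,332,40,0,0],
  [-228,332,80,0,0],
  [-228,332,105,0,0],
  [-228,332,105,0,0],
  [-228,332,105,0,0],
  [-228,332,105,0,0],
])

```text
t: 12.12
eef_pos: [0.6568, -0.075, 0.0642]
tool_rot: [0.001, 0.806, 0.592, 0.0]
contact_force: [0.5, -0.2, 0.5]
gripper_width: 1.003
```

```bash
python3 look.py side c1 332 210 50;python3 look.py top c2 297 180 50; python3 -c "
from h import *
from station import bot
delta(bot,(.658,-.0743,.018))"
```

```text
t 12.17 pos [657.5 -75.   65.1] F [-0.  -0.4  1.3] w 1.003 xaxis [0.3   0.954 0.001] q7 1.44
t 12.22 pos [657.6 -75.   65.5] F [0.5 0.5 1.1] w 0.999 xaxis [0.3   0.954 0.001] q7 1.44
t 12.22 pos [657.6 -75.   65.5] F [0.5 0.5 1.1] w 0.999 xaxis [0.3   0.954 0.001] q7 1.44
  -> (0.658, -0.0743, 0.018) d mm [ 0.7 -0.  47.5]
```

View pics/c1.png

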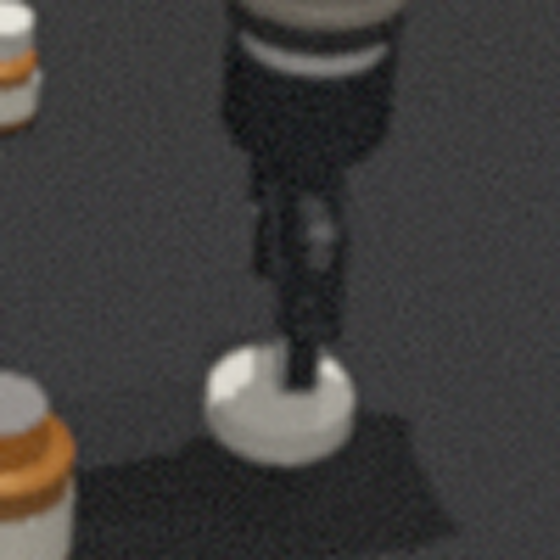

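View pics/c2.png

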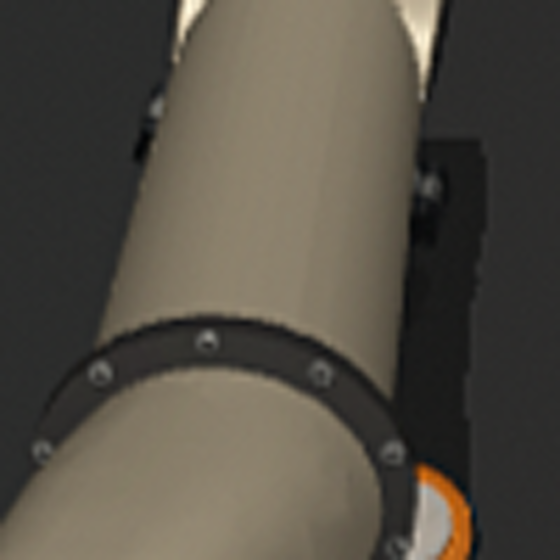

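Request:
step_arm([
  [0.7,0,20,0,0],
  [0.7,0,32,0,0],
  [0.7,0,38,0,0],
  [0.7,0,42,0,0],
  [0.7,0,42,0,0],
])

```text
t: 12.63
eef_pos: [0.6559, -0.0741, 0.0209]
tool_rot: [-0.0, 0.806, 0.592, -0.0]
contact_force: [0.5, 0.4, 0.3]
gripper_width: 1.006
```

Request:
step_arm([
  [0,0,1,0,0.15],
  [0,0,2,0,0.3],
  [0,0,2,0,0.4],
  [0,0,2,0,0.4],
  [0,0,2,0,0.4],
  [0,0,2,0,0.4],
])

```text
t: 13.13
eef_pos: [0.6569, -0.0742, 0.021]
tool_rot: [0.0, 0.806, 0.592, 0.001]
contact_force: [-2.9, 1.0, 8.7]
gripper_width: 0.79
```

Request:
step_arm([
  [0,0,-10,0,0.4],
  [0,0,-50,0,0.4],
  [0,0,-90,0,0.4],
  [0,0,-130,0,0.4],
  [0,0,-130,0,0.4],
  [0,0,-130,0,0.4],
  [0,0,-130,0,0.4],
])

```text
t: 13.72
eef_pos: [0.6561, -0.0741, 0.1498]
tool_rot: [0.0, 0.806, 0.592, 0.0]
contact_force: [0.4, 0.9, -1.2]
gripper_width: 0.79
```

```bash
python3 chk.py .068 .0205 c3; python3 -c "
from h import *
from station import bot
delta(bot,(.371,-.2935,.15))"
```

```text
pred L,C,R [[321.6, 192.7], [334.9, 192.9], [348.2, 193.2]]
316 [ 66  64  61  62  59  77 108 120 140 152 154 153 151 151 150 152 144 112
  82  50  28  33  27  35  35  57  86  96 107 139 163 168 161 122  81  57
  66  63  57]
316 [ 57  63  62  59  62  75 110 119 134 144 149 151 154 150 154 151 138 113
  95  60  35  30  35  40  53  96 128 142 147 159 163 169 149 121  76  61
  64  61  62]
316 [ 60  63  63  60  63  77 103 121 125 134 141 150 152 148 151 149 139 115
  99  61  33  36  36  28  63 114 143 153 156 163 165 158 136 107  71  59
  61  63  62]
316 [ 61  61  59  63  57  76 107 115 122 123 129 141 142 148 154 145 132 111
  96  56  30  39  31  39  68 110 141 153 154 161 156 145 129 105  69  60
  63  61  66]
316 [ 59  60  61  63  60  69  95 115 121 122 124 131 134 139 145 142 128 107
  91  56  31  37  28  37  71 113 145 152 153 150 138 134 121  94  73  62
  57  61  66]
t 13.77 pos [655.5 -73.9 148.6] F [-0.8  0.4 -0.6] w 0.792 xaxis [ 0.3    0.954 -0.   ] q7 1.42
  -> (0.371, -0.2935, 0.15) d mm [-294.8 -205.5   -1. ]
```

View pics/c3.png

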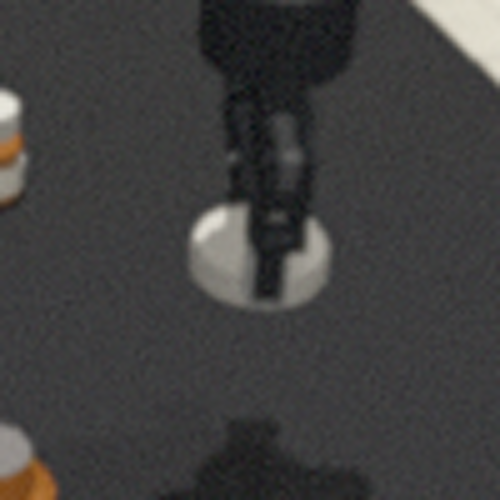

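Request:
step_arm([
  [-295,-206.5,0,0,0.4],
  [-295,-206.5,0,0,0.4],
  [-295,-206.5,0,0,0.4],
  [-295,-206.5,0,0,0.4],
  [-295,-206.5,0,0,0.4],
  [-295,-206.5,0,0,0.4],
  [-295,-206.5,0,0,0.4],
  [-295,-206.5,0,0,0.4],
  [-295,-206.5,0,0,0.4],
  [-295,-206.5,0,0,0.4],
  [-295,-206.5,20,0,0.4],
  [-295,-206.5,29,0,0.4],
  [-295,-206.5,29,0,0.4],
  [-295,-206.5,29,0,0.4],
])

```text
t: 14.93
eef_pos: [0.3704, -0.2927, 0.1193]
tool_rot: [-0.001, 0.806, 0.592, -0.001]
contact_force: [-0.1, -0.7, 0.1]
gripper_width: 0.789
```

```bash
python3 look.py top c4 385 250 50; python3 chk.py .068 .0205 c5; python3 -c "
from h import *
from station import bot
delta(bot,(.371,-.2935,.087))"
```

```text
t 14.98 pos [ 370.9 -293.   119.9] F [0.4 0.3 0.5] w 0.789 xaxis [0.299 0.954 0.   ] q7 1.97
pred L,C,R [[237.0, 284.1], [253.3, 284.4], [269.6, 284.6]]
232 [ 64  64  58  62  65  91 133 148 152 149 151 152 152 145  98  41  24  22
  37  30  41  32  34  41  32  32  49 103 142 150 149 151 154 163 167 166
 166 165 137  83  62  64  62  65]
232 [ 61  61  63  59  68  88 132 146 148 151 151 150 151 144  99  47  25  40
  36  32  29  33  32  35  33  31  49  99 141 152 150 155 154 163 166 166
 168 162 136  79  59  59  61  67]
232 [ 60  63  62  63  65  91 126 143 151 152 153 151 150 144 103  50  35  32
  40  28  38  40  40  36  25  27  56 112 143 153 150 149 154 163 167 166
 165 155 124  79  60  61  55  57]
232 [ 59  64  57  62  65  83 121 138 146 152 149 153 152 145 105  50  44  37
  43  41  33  41  43  45  48  35  55 106 144 149 151 151 157 165 167 165
 159 142 125  83  65  62  59  62]
232 [ 64  66  62  60  62  82 116 128 144 147 152 151 153 143 100  45  28  42
  43  51  42  39  37  46  38  36  36  86 141 151 150 152 163 167 169 160
 146 133 123  79  65  57  65  61]
t 15.03 pos [ 371.2 -293.3  120.3] F [ 0.7 -0.1 -0.8] w 0.789 xaxis [0.299 0.954 0.   ] q7 1.97
  -> (0.371, -0.2935, 0.087) d mm [-0.3 -0.1 33.3]
```

View pics/c5.png

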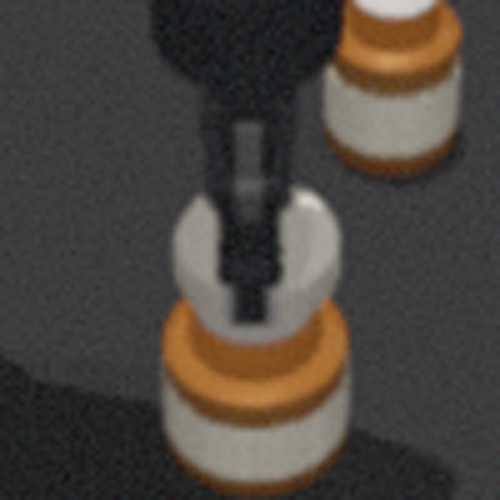

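View pics/c4.png

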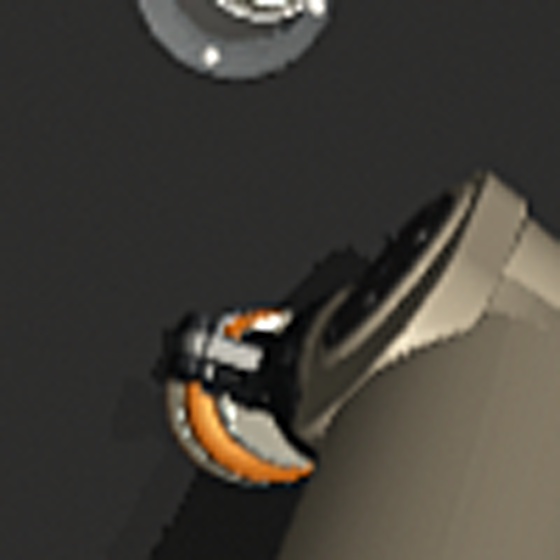

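Request:
step_arm([
  [0,-1,12,0,0.4],
  [0,-1,22,0,0.4],
  [0,-1,26,0,0.4],
  [0,-1,29,0,0.4],
  [0,-1,30,0,0.4],
  [0,-1,30,0,0.4],
])

```text
t: 15.53
eef_pos: [0.3698, -0.2933, 0.0902]
tool_rot: [-0.0, 0.806, 0.592, -0.0]
contact_force: [-0.9, -0.3, 0.2]
gripper_width: 0.787
```

Request:
step_arm([
  [0,0,1,0,0.4],
  [0,0,2,0,0.4],
  [0,0,3,0,0.4],
  [0,0,4,0,0.4],
  [0,0,4,0,0.4],
])

```text
t: 15.95
eef_pos: [0.37, -0.2934, 0.0874]
tool_rot: [0.0, 0.806, 0.591, 0.0]
contact_force: [-3.7, 2.9, 15.8]
gripper_width: 0.789
```

Request:
step_arm([
  [0,0,-2,0,0.4],
  [0,0,-2,0,0.1],
  [0,0,-2,0,0.0],
  [0,0,-2,0,0.0],
  [0,0,-2,0,0.0],
  [0,0,-30,0,0],
  [0,0,-60,0,0],
  [0,0,-80,0,0.0],
  [0,0,-80,0,0.0],
])

```text
t: 16.7
eef_pos: [0.3717, -0.2947, 0.1697]
tool_rot: [0.003, 0.806, 0.591, 0.001]
contact_force: [0.3, -0.5, -0.1]
gripper_width: 1.0
```

```bash
python3 look.py side c6 254 290 50;python3 -c "
from h import *
from station import bot
delta(bot,(.5795,-.2965,.16))"
```

```text
t 16.75 pos [ 371. -294.  168.] F [-0.1 -1.2 -0.5] w 1.001 xaxis [ 0.3    0.954 -0.   ] q7 1.93
t 16.75 pos [ 371. -294.  168.] F [-0.1 -1.2 -0.5] w 1.001 xaxis [ 0.3    0.954 -0.   ] q7 1.93
  -> (0.5795, -0.2965, 0.16) d mm [ 60.2 199.6   8.8]
```

View pics/c6.png

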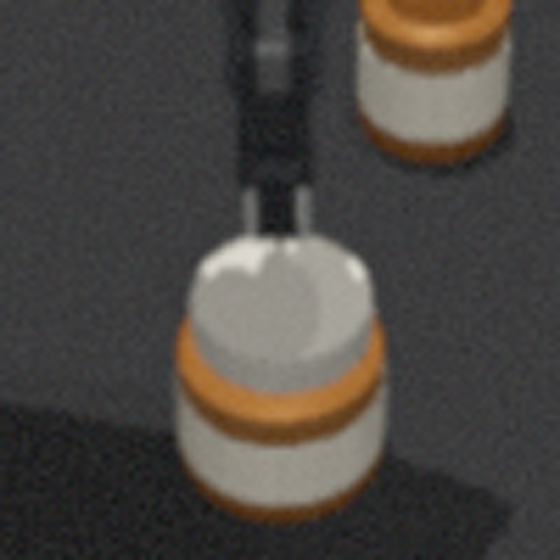

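Request:
step_arm([
  [60,200,0,0,0.15],
  [60,200,0,0,0.15],
  [60,200,0,0,0.15],
  [60,200,0,0,0.15],
  [60,200,0,0,0.15],
  [60,200,0,0,0.15],
  [60,200,15,0,0.15],
  [60,200,30,0,0.15],
  [60,200,30,0,0.15],
  [60,200,30,0,0.15],
  [60,200,30,0,0.15],
])

```text
t: 17.67
eef_pos: [0.5783, -0.2962, 0.1361]
tool_rot: [-0.0, 0.806, 0.591, -0.0]
contact_force: [0.6, -0.8, 0.1]
gripper_width: 0.851
```

```bash
python3 look.py top d1 385 190 50;python3 look.py side d2 344 260 50;python3 -c "
from h import *
from station import bot
delta(bot,(.5795,-.297,.099))"
```

```text
t 17.72 pos [ 578.7 -296.4  136.7] F [ 0.1 -0.8  0.5] w 0.851 xaxis [ 0.3    0.954 -0.   ] q7 1.81
t 17.77 pos [ 578.9 -296.4  137. ] F [-0.1 -0.6  0.3] w 0.85 xaxis [ 0.3    0.954 -0.   ] q7 1.81
t 17.77 pos [ 578.9 -296.4  137. ] F [-0.1 -0.6  0.3] w 0.85 xaxis [ 0.3    0.954 -0.   ] q7 1.81
  -> (0.5795, -0.297, 0.099) d mm [-0.4  0.7 38. ]
```

View pics/d1.png

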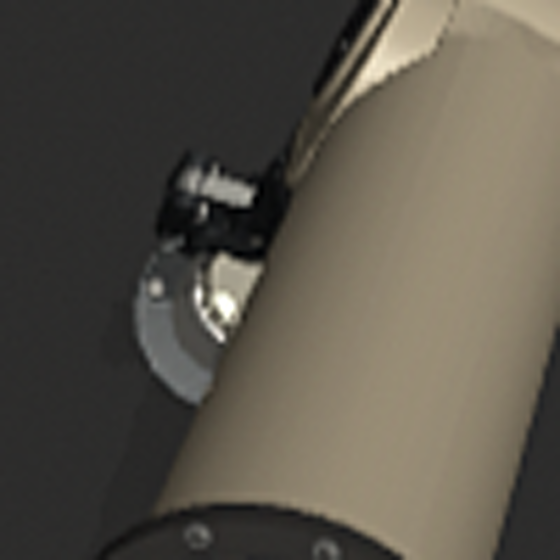

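View pics/d2.png

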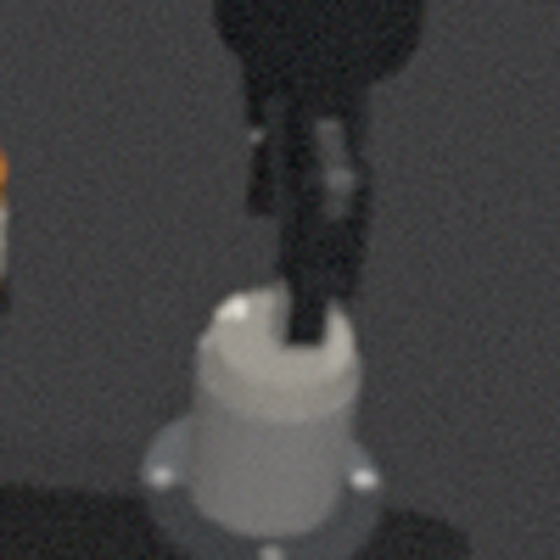

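Request:
step_arm([
  [-0.4,0.5,15,0,0.15],
  [-0.4,0.5,27,0,0.15],
  [-0.4,0.5,34,0,0.15],
  [-0.4,0.5,37,0,0.15],
  [-0.4,0.5,37,0,0.15],
])

```text
t: 18.18
eef_pos: [0.5784, -0.2963, 0.0984]
tool_rot: [-0.001, 0.806, 0.592, -0.0]
contact_force: [0.9, -0.1, -0.3]
gripper_width: 0.851
```

```bash
python3 look.py side d3 344 260 50;python3 -c "
from h import *
from station import bot
delta(bot,(.5795,-.297,.099))"
```

```text
t 18.23 pos [ 578.8 -296.6   99.1] F [-0.8  0.1  0.3] w 0.85 xaxis [0.3   0.954 0.   ] q7 1.82
t 18.23 pos [ 578.8 -296.6   99.1] F [-0.8  0.1  0.3] w 0.85 xaxis [0.3   0.954 0.   ] q7 1.82
  -> (0.5795, -0.297, 0.099) d mm [-0.2  0.8  0.1]
```

View pics/d3.png

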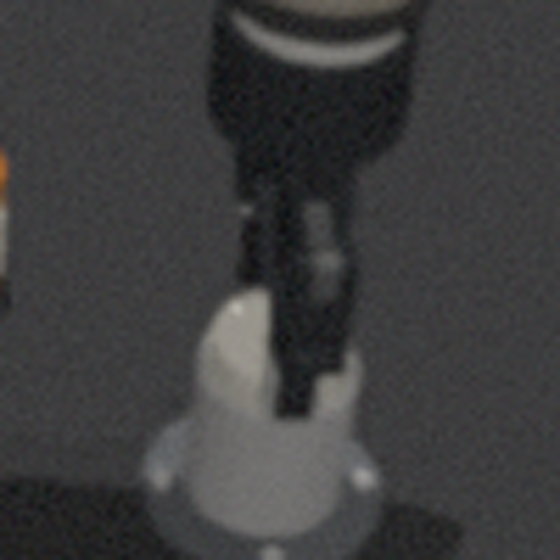

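Request:
step_arm([
  [0,0.5,0,0,0.5],
  [0,0.5,0,0,0.5],
  [0,0.5,0,0,0.5],
  [0,0.5,0,0,0.5],
  [0,0.5,0,0,0.5],
  [0,0.5,0,0,0.5],
])

```text
t: 18.73
eef_pos: [0.5795, -0.2968, 0.0995]
tool_rot: [0.0, 0.806, 0.592, 0.0]
contact_force: [0.4, -0.1, -0.8]
gripper_width: 0.634
```

Request:
step_arm([
  [0,0.5,-3,0,0.5],
  [0,0.5,-8,0,0.5],
  [0,0.5,-20,0,0.5],
  [0,0.5,-40,0,0.5],
  [0,0.5,-55,0,0.5],
  [0,0.5,-55,0,0.5],
  [0,0.5,-55,0,0.5],
])

```text
t: 19.32
eef_pos: [0.5806, -0.2973, 0.1559]
tool_rot: [0.001, 0.806, 0.592, 0.001]
contact_force: [-0.5, -0.6, -0.6]
gripper_width: 0.636
```

```bash
python3 chk.py .056 .0273 d4; python3 -c "
from h import *
from station import bot
delta(bot,(.494,-.1268,.135))"
```

```text
pred L,C,R [[333.5, 254.1], [346.4, 254.3], [359.2, 254.5]]
328 [ 59  64  63  65  66  90 121 142 151 156 153 152 153 152 154 147 122 101
  76  39  32  35  39  35  41  38  39  34  42  53  81 110 106  79  66  65
  66  66]
328 [ 65  66  63  65  68  95 118 130 146 152 154 152 157 156 154 143 116 109
  90  51  33  32  34  34  32  43  48  64  73  90 110 125 107  72  64  65
  68  61]
328 [ 62  65  63  63  74  98 120 124 137 151 151 153 155 156 151 144 114 111
  91  53  29  27  39  38  29  57  81 107 127 128 140 134 108  73  66  61
  65  61]
328 [ 65  67  65  66  73  91 114 125 127 138 150 152 154 154 153 140 114 104
  89  49  34  35  39  31  45  73 114 138 150 158 154 136 102  71  66  64
  66  63]
328 [ 64  64  68  55  71  89 115 124 124 135 140 148 151 154 151 139 114 104
  83  46  34  32  37  42  43  76 121 147 156 154 149 129  92  68  71  60
  64  63]
t 19.37 pos [ 579.9 -296.8  154.8] F [-1.  -0.5 -1.3] w 0.639 xaxis [0.3   0.954 0.   ] q7 1.8
  -> (0.494, -0.1268, 0.135) d mm [ 136.4 -133.    19.7]
```

View pics/d4.png

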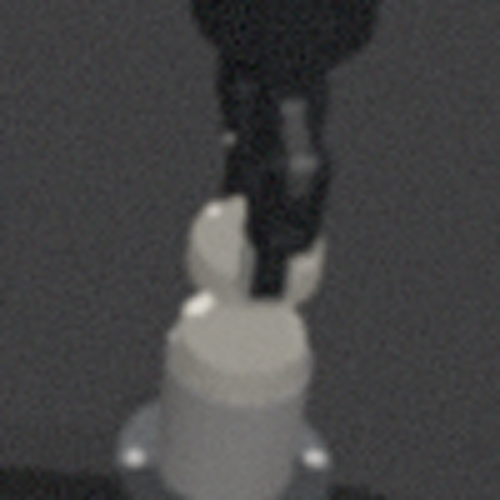

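Request:
step_arm([
  [136,-133,-5,0,0.5],
  [136,-133,-5,0,0.5],
  [136,-133,-5,0,0.5],
  [136,-133,-5,0,0.5],
  [136,-133,-5,0,0.5],
  [136,-133,-5,0,0.5],
  [136,-133,5,0,0.5],
  [136,-133,15,0,0.5],
  [136,-133,15,0,0.5],
  [136,-133,15,0,0.5],
])

```text
t: 20.2
eef_pos: [0.4933, -0.1285, 0.1379]
tool_rot: [-0.001, 0.807, 0.591, -0.001]
contact_force: [-0.6, 0.3, -1.1]
gripper_width: 0.634
```

```bash
python3 chk.py .056 .0273 d5; python3 -c "
from h import *
from station import bot
delta(bot,(.494,-.1268,.104))"
```

```text
pred L,C,R [[270.0, 223.1], [281.8, 223.3], [293.5, 223.5]]
265 [ 60  61  64  57  77 116 139 151 152 148 148 152 135  99  60  42  33  35
  28  27  50  85 102 122 143 150 153 167 155 100  62  58  68  63  60]
265 [ 61  60  64  60  72 110 133 146 150 150 149 148 140 108  75  43  32  31
  35  37  71 109 133 145 146 151 157 159 143 106  64  61  65  60  60]
265 [ 56  59  62  59  75 112 129 139 146 149 153 148 140 114  79  39  28  34
  39  44  70 116 142 149 149 151 150 149 130  92  67  66  61  62  62]
265 [ 56  61  62  63  74 108 120 126 138 148 151 146 135 109  75  46  33  39
  27  35  65 116 139 150 148 149 149 139 123  93  66  58  58  66  62]
265 [ 63  63  62  58  74 106 119 122 128 133 144 145 125 106  81  43  32  38
  35  37  69 114 140 148 142 139 131 129 121  90  68  65  62  60  58]
t 20.25 pos [ 493.6 -128.5  138.5] F [-0.5 -0.6 -0.4] w 0.64 xaxis [ 0.302  0.953 -0.001] q7 1.53
  -> (0.494, -0.1268, 0.104) d mm [ 1.8 -0.1 34.5]
```

View pics/d5.png

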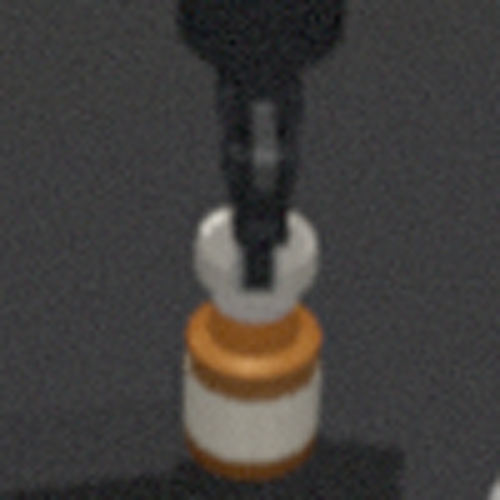

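Request:
step_arm([
  [1.5,0,12,0,0.5],
  [1.5,0,22,0,0.5],
  [1.5,0,28,0,0.5],
  [1.5,0,31,0,0.5],
  [1.5,0,32,0,0.5],
  [1.5,0,32,0,0.5],
])

```text
t: 20.75
eef_pos: [0.4942, -0.126, 0.1071]
tool_rot: [-0.0, 0.806, 0.591, -0.0]
contact_force: [0.2, 0.4, 0.4]
gripper_width: 0.639
```

Request:
step_arm([
  [0,0,1,0,0.5],
  [0,0,2,0,0.5],
  [0,0,3,0,0.5],
  [0,0,4,0,0.5],
  [0,0,4,0,0.5],
])

```text
t: 21.17
eef_pos: [0.495, -0.1261, 0.1052]
tool_rot: [0.0, 0.806, 0.591, 0.001]
contact_force: [-5.4, 1.4, 18.3]
gripper_width: 0.639
```

Request:
step_arm([
  [0,0,1,0,0.5],
  [0,0,1,0,0.15],
  [0,0,1,0,0.15],
  [0,0,1,0,0.15],
  [0,0,1,0,0.15],
  [0,0,-30,0,0.15],
  [0,0,-60,0,0.15],
  [0,0,-80,0,0.15],
  [0,0,-80,0,0.15],
])

```text
t: 21.92
eef_pos: [0.4967, -0.1264, 0.187]
tool_rot: [0.002, 0.806, 0.591, 0.003]
contact_force: [-0.0, 0.2, 0.0]
gripper_width: 0.849
```

```bash
python3 look.py side d6 282 240 50; python3 -c "
from h import *
from station import bot
delta(bot,(.62,.0,.25))"
```

```text
t 21.97 pos [ 495.7 -126.   185.1] F [ 0.4 -0.2 -0.3] w 0.849 xaxis [0.3   0.954 0.001] q7 1.5
t 21.97 pos [ 495.7 -126.   185.1] F [ 0.4 -0.2 -0.3] w 0.849 xaxis [0.3   0.954 0.001] q7 1.5
  -> (0.62, 0.0, 0.25) d mm [157.6  81.  -64.4]
```

View pics/d6.png

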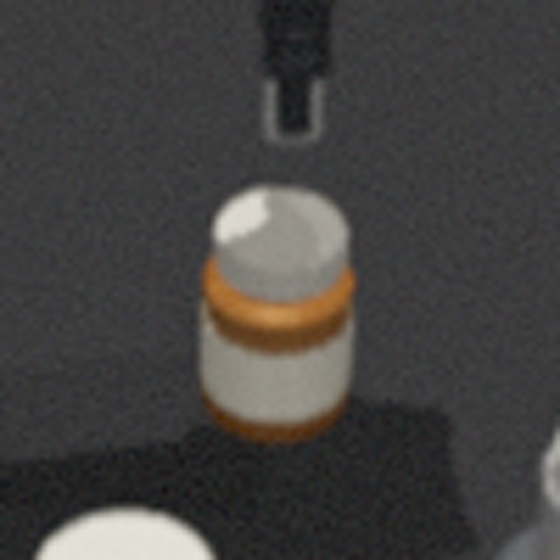

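```bash
python3 -c "
from h import *
from station import bot
delta(bot,(.495,-.126,.28),(.25,.47,.28))"
```

```text
t 21.97 pos [ 495.7 -126.   185.1] F [ 0.4 -0.2 -0.3] w 0.849 xaxis [0.3   0.954 0.001] q7 1.5
  -> (0.495, -0.126, 0.28) d mm [ -0.1  -0.3 -94.9]
  -> (0.25, 0.47, 0.28) d mm [ 494.9 -412.8  -96.1]
```

```bash
python3 -c "
from h import *
from station import bot
delta(bot,(.5,.2,.28))"
```

```text
t 21.97 pos [ 495.7 -126.   185.1] F [ 0.4 -0.2 -0.3] w 0.849 xaxis [0.3   0.954 0.001] q7 1.5
  -> (0.5, 0.2, 0.28) d mm [312.4 -93.3 -94.9]
```

Request:
step_arm([
  [0,0,-95,0,0.1],
  [0,0,-95,0,0],
  [0,0,-95,0,0],
  [312,-93,-95,0,0],
  [312,-93,-95,0,0],
  [312,-93,-95,0,0],
  [312,-93,-95,0,0],
  [312,-93,-95,0,0],
  [312,-93,-95,0,0],
  [312,-93,-95,0,0],
  [312,-93,-95,0,0],
  [495,-413,-95,0,0],
  [495,-413,-95,0,0],
  [495,-413,-95,0,0],
  [495,-413,-95,0,0],
  [495,-413,-95,0,0],
  [495,-413,-95,0,0],
  [495,-413,-95,0,0],
  [495,-413,-95,0,0],
  [495,-413,-95,0,0],
])

```text
t: 23.63
eef_pos: [0.2458, 0.4717, 0.2768]
tool_rot: [-0.0, 0.806, 0.592, -0.001]
contact_force: [1.3, 0.2, 0.2]
gripper_width: 1.003
```

Run:
```python
from h import *
from station import bot
import pickle
d={}
for n in("top","side"):
    c=bot.read_camera(n); d[n]=c
    cv2.imwrite(f"pics/{n}9.png",c["frame"][:,:,::-1])
pickle.dump(d,open("c9.pkl","wb"))
for k,xy,h,r in [("s",(.6225,.225),.0625,.017),("m",(.408,.2415),.0745,.0225),("l",(.494,-.127),.0945,.028),("xl",(.371,-.2935),.0845,.034),("disp",(.5795,-.297),.09,.028)]:
    print(k)
    for n in d: print("  ",n,disc(d[n],xy,h,r,95))
    P=pts(d["top"]); m=(np.hypot(P[...,0]-xy[0],P[...,1]-xy[1])<r*.8)&(abs(P[...,2]-h)<.01)
    A=np.c_[P[m][:,:2]-xy,np.ones(m.sum())]; s=np.linalg.lstsq(A,P[m][:,2],rcond=None)[0]; print("   plane tilt",s[:2].round(3),"h",s[2].round(4),m.sum())
```

```text
s
   top (array([0.6226, 0.2242]), array([0.6226, 0.2237]), 0.0167, 114, 0.0626)
   side (array([0.6212, 0.2204]), array([0.6238, 0.2205]), 0.0221, 70, 0.0627)
   plane tilt [0.013 0.021] h 0.0629 79
m
   top (array([0.4101, 0.241 ]), array([0.4106, 0.2403]), 0.0227, 220, 0.0751)
   side (array([0.4083, 0.2387]), array([0.4076, 0.2386]), 0.0273, 117, 0.0753)
   plane tilt [-0.039  0.01 ] h 0.0751 149
l
   top (array([ 0.4948, -0.1264]), array([ 0.4948, -0.1261]), 0.0282, 348, 0.0951)
   side (array([ 0.4938, -0.1286]), array([ 0.4951, -0.1285]), 0.0309, 301, 0.0951)
   plane tilt [-0.008  0.013] h 0.0951 229
xl
   top (array([ 0.3715, -0.2937]), array([ 0.3717, -0.2932]), 0.0344, 533, 0.0848)
   side (array([ 0.3703, -0.297 ]), array([ 0.3698, -0.2966]), 0.0362, 625, 0.0857)
   plane tilt [ 0.002 -0.005] h 0.085 352
disp
   top (array([ 0.5794, -0.296 ]), array([ 0.579 , -0.2963]), 0.0289, 338, 0.0906)
   side (array([ 0.5795, -0.2983]), array([ 0.5784, -0.2979]), 0.031, 376, 0.0909)
   plane tilt [-0.005 -0.007] h 0.0908 219
```

View pics/top9.png

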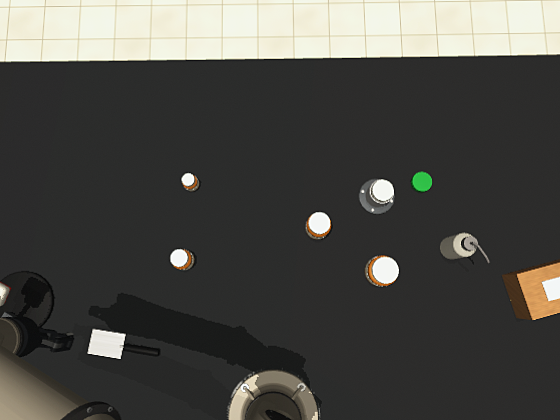

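View pics/side9.png

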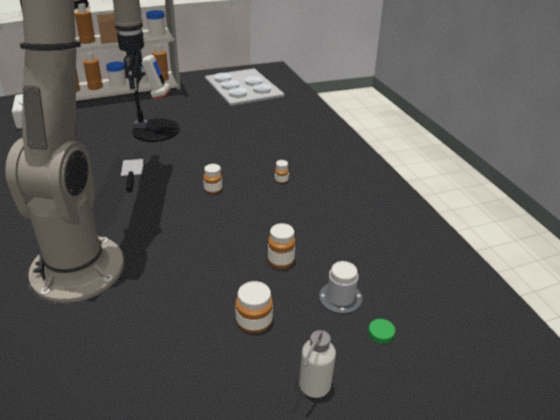

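Run:
```python
from h import *
from station import bot
import numpy as np
cs=[bot.read_camera("top") for _ in range(8)]
c=cs[0]; c["z_map"]=np.mean([x["z_map"] for x in cs],0).astype(np.float32); P=pts(c)
for k,xy,h,r in [("s",(.6225,.2245),.0625,.017),("m",(.4095,.241),.0745,.0225),("l",(.494,-.127),.0945,.028),("xl",(.371,-.2935),.0845,.034)]:
    m=(np.hypot(P[...,0]-xy[0],P[...,1]-xy[1])<r*.75)&(abs(P[...,2]-h)<.006)
    A=np.c_[P[m][:,:2]-xy,np.ones(m.sum())]; s,res=np.linalg.lstsq(A,P[m][:,2],rcond=None)[:2]; print(k,s.round(4),m.sum(),"rms",np.sqrt(res/m.sum()))
delta(bot)
```

```text
s [0.0125 0.0012 0.0631] 67 rms [0.00087663]
m [ 0.0109 -0.0013  0.075 ] 127 rms [0.00089691]
l [-0.0003  0.0004  0.0949] 196 rms [0.00080457]
xl [ 0.0024 -0.0003  0.0849] 292 rms [0.00085184]
t 24.13 pos [249.9 469.4 278.1] F [-0.3  1.   0.3] w 1.003 xaxis [ 0.302  0.953 -0.   ] q7 0.02
```

All four lids are level and at the seated height, so I'm handing in.

```bash
python3 -c "
from station import bot
print(bot.hand_in())"
```

```text
the job is handed in; nothing more can be done
None
```

All four lids are on their own jars and the job is handed in at about 24 s; it reports no verdict. I set lid_s, lid_m and lid_xl from the bench, then took the top lid from the dispenser for jar_l. Each was pressed down to contact (about 7–18 N) before release, and the arm was then parked clear.

**Height and tilt:** The final top-view check put each lid top within about 0.6 mm of its seated height. Average tilt over eight frames was at most 0.013 rad. A single-frame fit had shown 0.04 rad for lid_m, which the averaging showed to be noise.

**Centring:** In the top view each lid was within about 2 mm of its jar's centre. The side view read up to about 5 mm off in y, worst for lid_s. That view also picks up the sides of the lids, so I trusted the top view.

**Surroundings:** The next lid in the dispenser has risen to the same height as the first, so exactly one is gone. I did not read the plate joint itself. The jars, wash bottle and green lid look unmoved in the last pictures, though I did not measure the bottle's position.

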